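# Reset and relock the stop of the drilling jig

### The arm

A 6-joint arm with a two-finger parallel gripper is mounted at the origin on the work surface. World frame = base frame: x ahead of the robot, y to its left, z up, the work surface at z = 0. Lengths are in mm, angles in rad, forces in N, time in s.
With the tool pointing down it reaches from about 350 to 775 mm from the base axis. Payload 7.3 kg.
Tool frame: the origin (TCP) lies midway between the tips of the shut fingers; the grasp point (between the pads) lies 19 mm behind it (bot.tcp_to_grasp is the distance from the TCP to the grasp point, in mm); z points along the fingers, y is the line along which they close (so a half turn about z gives the same grasp; the last joint's range is limited). The gripper opens to 92 mm and grips with 3 to 60 N. Pads are 19 mm wide; open, the fingers measure 130 mm over their backs; the gripper's body (75 mm by 190 mm) begins 47 mm behind the grasp point.
Start: joints at [-1.395, 0.342, 1.524, -0, 1.275, -0.146], TCP at [166.067, -498.063, 226.741] pointing down, gripper open.
Joint ranges: [-2.53, 2.53], [-0.77, 2.02], [0.04, 2.7], [-1, 4.14], [0.28, 2.66], [-3.11, 3.11]. Speed limits (rad/s): [2.57, 2.57, 3.14, 3.14, 3.14, 3.14].

### API

Orientations are given as [roll, pitch, yaw] about the fixed x, y, z axes, in that order (R = Rz(yaw) Ry(pitch) Rx(roll)).
In Python, from plant import bot, viewer gives the robot as it stands. The module is installed in compiled form; this text tells all that it offers.
- The arm moves only by the shell command python3 -m handwheel 'ROWS'. ROWS is text: rows parted by semicolons, each of 7 numbers parted by spaces: the shift along the tool's x, y, z scaled (see below), then the turn, a rotation vector about the tool's x, y, z scaled (see below), then the opening, from -1 (shut) to 1 (fully open), so that 0 is half open. In form: tx ty tz rx ry rz gripper; .... A call has 1 to 8 rows; each row is the pose to reach, as a shift and turn from the pose commanded when the call began, along the tool's axes at that moment, turning the shorter way round; what a row does not reach only later rows make up. The controller multiplies each number of a shift by 10 cm and each number of a turn by pi rad. A row lasts 1/12 s, in which the tool goes at most 41.7 mm and 7.16 degrees, less where a joint would pass 70% of its speed; a pose out of reach is approached as far as the arm can. A call with a number of a shift or a turn outside -1 to 1 is refused whole. A call with a gripper value outside its range is refused whole. The fingers move at their own pace and stop on an object; the grip force is fixed at half the most. Time passes only in rows, so rows that repeat a pose let the fingers close. It gives the time, the measured TCP pose, the force, the opening and the grip force at its end, in the units of the state.
- bot.get_obs(): the state, without advancing time (a new reading comes with each control period).
- viewer.capture(name): name is "side" or "top"; returns a dict with "frame" (400x640x3 uint8, red, green, blue), "fov_y" (degrees; the focal length in pixels is half the picture's height over the tangent of half this angle, whatever the lens; pixels are square), "cx", "cy" (the principal point, pixels), "T" (4x4, takes a point from camera to world coordinates). Camera axes: x right, y down, z forward; pixel columns grow to the right and rows downward; lengths in mm; the calibration is good to about 2 mm. A picture is of the moment at which its call begins. There is no depth.
- bot.close_job(): hands the job in; it is judged then, once.
Trained networks look in a picture, given as the dict that the camera call returned (one of the last four; its "shot" number tells which), for a name from the list of things; names that differ only in an ending like _2 or _b are one class to them, and where a whole thing is asked for, a point or a joint stands for the part that bears it (a point fixed in the world has none). Each returns a list of dicts, best first, with "score" (0 to 1); they miss things now and then, are a little off and sometimes report something else, mostly with a low value. They report only what shows in the picture. A call takes as long as a camera call.
- viewer.recognise(target, picture): "centre" ([column, row] in pixels, amid what is visible of it).
- viewer.cut_out(target, picture): "pixels" (400x640 bool, what is visible of it) and "centre" ([column, row] in pixels, amid what is visible of it).
The state is a dict: "time": time; "joint_positions": joint angles; "dq": joint speeds; "tau": joint torques, N m; "tool_pos": TCP position; "tcp_rot": TCP orientation; "contact_force": force on the tool from outside, world axes, zero at the start; "moment": the same for the moment, N m; "grip_width": finger opening in mm; "finger_force": force on a finger pad.
Only numpy, scipy, OpenCV 4.12 (cv2) and the standard library are available. Lean on these libraries where they do the work, as an engineer would, in place of code of your own. Each camera call takes 0.05 s, during which the arm holds its last target. There are 200 camera calls.

### The job

Change the drilling jig's stop over to the next tank size: slacken the lock ring by its red-handled lever (anticlockwise from above), turn the black adjuster knob clockwise until its orange pointer stands over the yellow mark on the dial, then pull the lock ring up firmly again (clockwise), feeling for it, with about 11 N at the red handle and never more than 15 N. The ring does not come tight where it was before; leave the other things on the bench where they are.

Things in the scene. Friction and masses are not known exactly. Their poses are not given: they have to be found in the camera images.
- fixture: Cream painted steel stop unit, fixed to the bench: base plate 230 x 170 x 12 mm with a block 100 x 100 mm standing on it, its top 64 mm above the bench. Origin on the bench, on the common vertical axis of dial, lock ring and knob; z up, the white stop nose points along its +x.
- dial: Flat aluminium dial plate, 116 mm across, fixed on top of the block, top face 71 mm above the bench, with one yellow mark. Origin on the common vertical axis; its x axis points to the mark.
- mark (a point): Middle of the yellow mark (18 x 5 mm) on the dial, 46 mm from the common axis, 73 mm above the bench. Never moves.
- lock (a joint): Angle of the dark steel lock ring (68 mm across, 74 to 88 mm above the bench), rad; anticlockwise from above is positive and slackens it, clockwise tightens; about 0 at the start, where it is tight; range -1.4 to 0.9. 0.15 to 0.35 rad slackens it fully. Turning the knob clockwise lowers its screw, so the ring then comes tight 0.2 to 0.8 rad further clockwise than before: feel for it.
- lever_post (a point): Upright round red handle (18 mm thick, 87 to 127 mm above the bench) at the end of the lock ring's lever, 75 mm from the common axis; this point is on its axis, 108 mm above the bench. The lever is 14 mm wide, its top 87 mm above the bench. Push the handle from the side, or pinch it from above, and lead it along the arc about the common axis; it drags with 3 to 5 N.
- knob (a joint): Angle of the adjuster knob, rad, anticlockwise from above is positive, about 0 at the start; range -2.2 to 0.6. It cannot be turned while the lock ring is tight; slackened it turns with about 0.1 N m and sinks 4 mm per rad clockwise. The mark lies 0.4 to 1.5 rad clockwise of the start.
- screw: The adjuster's screw with the black knob on it, in the middle of the lock ring. Its origin lies on the common axis, at bench level at the start; it sinks with the screw and does not turn.
- knob_grip (a point): Point to grip the knob: on the axis, inside its upright flat bar 40 mm long (along the pointer), 14 mm thick and 30 mm high (101 to 131 mm above the bench at the start); this point is 118 mm above the bench at the start.
- pointer (a point): Tip region of the thin orange pointer that sticks out from the foot of the knob (98 mm above the bench at the start), 46 mm from the common axis, 6 mm wide; it lies right over the mark when set, to within 5 mm.
- brake_pad: Clamping pad hidden in the block; the lock ring screws it down on to the knob's flange. As it comes home the push at the red handle rises from that drag by about 1 N per mm of handle travel. Tight: a push of 8 N or more was reached; over 16 N is overtightened. Let go, the handle may spring back a few mm and stays tight.
- bung: White plastic bung, 32 mm across, 22 mm high, standing loose on the fixture's base plate; leave it. Origin under its centre.
- bushing: Steel drill bushing, 28 mm across, 18 mm high, loose on the fixture's base plate; leave it. Origin under its centre.
- tank: White blow-moulded tank 130 x 190 x 120 mm with a neck; bystander. Origin under its centre.
- spanner: Steel spanner lying on the bench; bystander.
- chip_brush: Chip brush lying on the bench; bystander.
- oil_bottle: Yellow bottle with a red cap, 60 mm across, 160 mm high; bystander. Origin under its centre.
- tank_cap: Blue tank cap, 56 mm across, 18 mm high; bystander. Origin under its centre.

How it is judged:
By the outcome, as a careful person would: the job done as asked, in the order asked, and still so for the second after the job is handed in, with the robot touching nothing.
It also fails if it takes over 72 s, if anything falls off the work surface, if the arm or the gripper's body presses on something with over 40 N, if the wrist force passes 120 N, or if a joint passes its speed limit or range.

## Working session

There is one attempt and no reset: what is moved stays moved. The work goes in short steps, Python scripts to look and compute and a shell command to move; the robot and the scene stay as the last step left them, time stands still between calls to the robot, and variables do not carry over. Pictures are saved under pics/ and viewed, at most 10 in all, crops included, and the job is handed in when it is done.

```bash
mkdir -p pics; cat > h.py <<'E'
import numpy as np,cv2
from plant import bot,viewer
from scipy.spatial.transform import Rotation as R
def cap(n,save=None):
    p=viewer.capture(n)
    if save: cv2.imwrite('pics/'+save,p['frame'][:,:,::-1])
    return p
def ray(p,c):
    f=200/np.tan(np.radians(p['fov_y'])/2);T=np.array(p['T'])
    d=T[:3,:3]@np.array([(c[0]-p['cx'])/f,(c[1]-p['cy'])/f,1]);return T[:3,3],d
def atz(p,c,z):
    o,d=ray(p,c);return o+d*(z-o[2])/d[2]
def proj(p,X):
    f=200/np.tan(np.radians(p['fov_y'])/2);T=np.array(p['T']);q=T[:3,:3].T@(np.array(X)-T[:3,3])
    return q[:2]/q[2]*f+[p['cx'],p['cy']]
E
python3 - <<'E'
from h import *
np.set_printoptions(precision=1,suppress=True)
o=bot.get_obs();print(o)
Z=dict(mark=73,dial=71,lever_post=108,knob_grip=118,pointer=98,lock=88,fixture=50,bung=23,bushing=21)
for n in('top','side'):
    p=cap(n,n+'0.png');print(n,p['fov_y'],p['cx'],p['cy'],np.array(p['T'])[:3,3])
    for k,z in Z.items():
        try: print(k,[(np.array(r['centre']),round(r['score'],2),atz(p,r['centre'],z)) for r in viewer.recognise(k,p)[:2]])
        except Exception as e: print(k,e)
E
```

```text
{'time': 0.0, 'joint_positions': array([-1.4,  0.3,  1.5, -0. ,  1.3, -0.1]), 'dq': array([-0., -0.,  0.,  0.,  0., -0.]), 'tau': array([ -0. , -43.1, -24.4,   0.1,   0.1,  -0. ]), 'tool_pos': array([ 166. , -497.6,  226. ]), 'tcp_rot': array([-3.1, -0. ,  0.3]), 'contact_force': array([-0.6,  0. , -0.8]), 'moment': array([-0.,  0.,  0.]), 'finger_force': 0.0, 'grip_width': 91.99586097869623}
top 54.961191869606765 310.4954289044564 194.38119002892182 [ 448.7   56.5 1080.6]
mark [(array([313.5, 190.9]), 0.81, array([588.6,  43.9,  73. ]))]
dial [(array([289. , 187.2]), 0.86, array([597.2, 109. ,  71. ]))]
lever_post [(array([305.1, 199.8]), 0.64, array([560.3,  65.2, 108. ])), (array([210.3, 183.3]), 0.5, array([596.8, 308.3, 108. ]))]
knob_grip [(array([299.1, 191. ]), 0.58, array([581.2,  80.8, 118. ])), (array([301.8, 183.8]), 0.39, array([599.8,  74.5, 118. ]))]
pointer [(array([302.1, 192.6]), 0.79, array([580. ,  73.4,  98. ])), (array([301.2, 189.8]), 0.55, array([587.2,  76. ,  98. ]))]
lock [(array([306.4, 198.8]), 0.68, array([565.3,  62. ,  88. ]))]
fixture [(array([303.8,
[... 258 characters left out ...]
16.6  845.2]
mark [(array([301.4, 208.3]), 0.75, array([601.4,  93.2,  73. ]))]
dial [(array([308.7, 211. ]), 0.89, array([577.4, 100.4,  71. ]))]
lever_post [(array([315.1, 200. ]), 0.67, array([558.8,  90.1, 108. ])), (array([309.9, 196.3]), 0.58, array([577.4,  74.2, 108. ]))]
knob_grip []
pointer [(array([318.5, 156. ]), 0.63, array([ 587.9, -176.2,   98. ])), (array([314.2, 198.7]), 0.48, array([564.6,  71.5,  98. ]))]
lock [(array([316. , 198.4]), 0.8, array([561.3,  56.5,  88. ]))]
fixture [(array([305.7, 217.7]), 0.57, array([585.7, 108.7,  50. ]))]
bung [(array([270.5, 224.8]), 0.59, array([694.7, 127.3,  23. ]))]
bushing [(array([279.7, 202.3]), 0.42, array([692.2,  10.2,  21. ]))]
```

View pics/top0.png

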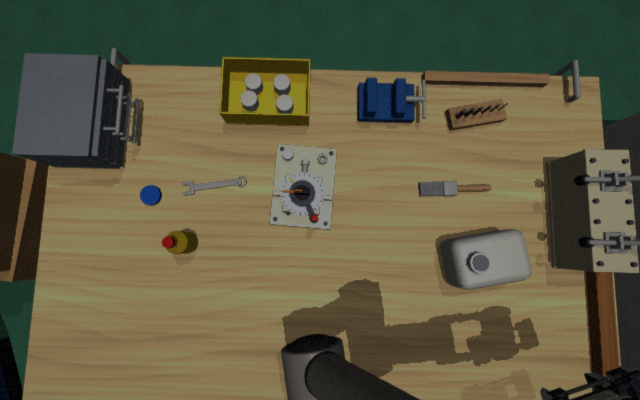

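View pics/side0.png

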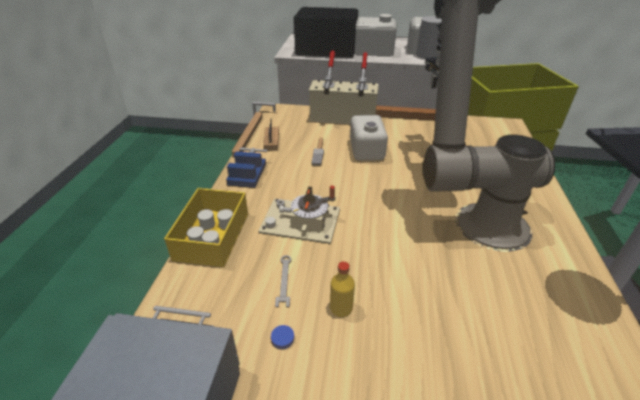

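Top: fixture at about (303,187), red handle at about (314,218), orange pointer to the left (285,190). Side: fixture at (310,205). I'll enlarge both crops.

```bash
python3 - <<'E'
import cv2,numpy as np
a=cv2.imread('pics/top0.png')[140:234,258:352];b=cv2.imread('pics/side0.png')[165:247,255:349]
r=lambda x:cv2.resize(x,(int(x.shape[1]*4.2),int(x.shape[0]*4.2)) if 0 else None,fx=4.2,fy=4.2,interpolation=cv2.INTER_CUBIC)
a=r(a);b=r(b);b=cv2.copyMakeBorder(b,0,a.shape[0]-b.shape[0],0,0,cv2.BORDER_CONSTANT)
cv2.imwrite('pics/c0.png',np.hstack([a,b]))
E
```

```text
(no output)
```

View pics/c0.png

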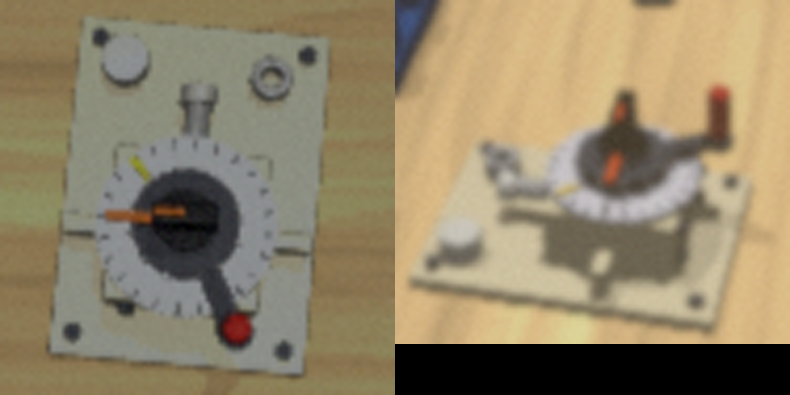

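The crop shows the yellow mark at top pixel (291.6,180), the dial centre near (302,193.6), the handle top at (314.4,218) and the pointer tip at (285.4,191). The knob goes clockwise from +y towards +x.

```bash
cat >> h.py <<'E'
def blob(p,kind,roi):
    f=cv2.GaussianBlur(p['frame'],(3,3),0);h=cv2.cvtColor(f,cv2.COLOR_RGB2HSV).astype(int);H,S,V=h[...,0],h[...,1],h[...,2]
    m={'red':((H<6)|(H>172))&(S>130)&(V>70),'yel':(H>23)&(H<36)&(S>110)&(V>90),'ora':(H>6)&(H<18)&(S>150)&(V>90)}[kind]
    k=np.zeros(m.shape,bool);x0,y0,x1,y1=roi;k[y0:y1,x0:x1]=True;y,x=np.nonzero(m&k);return x,y
E
python3 - <<'E'
from h import *
np.set_printoptions(precision=1,suppress=True)
p=cap('top');s=cap('side')
for k in('red','yel','ora'):
  for q,roi in((p,(275,170,330,230)),(s,(285,175,340,225))):
    x,y=blob(q,k,roi)
    if len(x): print(k,len(x),x.min(),x.max(),y.min(),y.max(),x.mean(),y.mean(),[atz(q,(x.mean(),y.mean()),z)[:2] for z in(73,98,108,127)])
# circle: dial white pixels
for q,c0 in((p,(302,193)),(s,(309,205))):
  for r in viewer.cut_out('dial',q)[:1]:
    m=r['pixels'].astype(np.uint8);cs,_=cv2.findContours(m,cv2.RETR_EXTERNAL,cv2.CHAIN_APPROX_NONE);c=max(cs,key=cv2.contourArea)
    pts=np.array([atz(q,v[0],71)[:2] for v in cv2.convexHull(c)],np.float32)
    print('dial',r['score'],m.sum(),cv2.minEnclosingCircle(pts))
    A=np.c_[2*pts,np.ones(len(pts))];u=np.linalg.lstsq(A,(pts**2).sum(1),rcond=None)[0];print(u[:2],np.sqrt(u[2]+u[0]**2+u[1]**2))
  for n in('knob','fixture','lever_post'):
    for r in viewer.cut_out(n,q)[:1]: 
      y,x=np.nonzero(r['pixels']);print(n,r['score'],len(x),x.mean(),y.mean(),x.min(),x.max(),y.min(),y.max())
E
```

```text
red 36 311 317 215 221 313.8888888888889 217.91666666666666 [array([517.1,  41.2]), array([515.4,  41.6]), array([514.7,  41.8]), array([513.4,  42. ])]
yel 4 290 291 178 180 290.5 179.0 [array([619. , 105.6]), array([614.7, 104.4]), array([613.1, 103.9]), array([609.8, 103. ])]
ora 14 288 300 190 192 293.2857142857143 190.85714285714286 [array([587.4,  97.3]), array([583.9,  96.3]), array([582.6,  95.9]), array([579.9,  95.1])]
ora 16 306 333 187 206 310.1875 199.25 [array([581.9,  44.5]), array([576.4,  76. ]), array([574.1,  88.6]), array([569.9, 112.5])]
dial 0.61 914 ((582.2200317382812, 73.7524185180664), 59.27587890625)
[581.4  74.6] 57.82105541727342
knob 0.55 185 300.8702702702703 191.8918918918919 284 309 185 199
fixture 0.71 3858 303.3703991705547 186.2651632970451 270 336 144 229
lever_post 0.81 405 305.0172839506173 197.93086419753087 290 316 181 221
dial 0.94 351 ((583.0291137695312, 75.79655456542969), 58.7862663269043)
[581.7  75.3] 56.87046834489349
knob 0.6 360 307.69166666666666 209.79722222222222 291 327 196 218
fixture 0.69 2383 303.9018044481746 219.08266890474192 260 338 185 243
lever_post 0.76 282 315.1808510638298 201.44326241134752 298 333 186 210
```

```bash
cat >> h.py <<'E'
AX=np.array([581.5,75.])
def go(x,y,z,yaw,n=1):
    "tool-axis shift/turn numbers from the present pose to a tool-down pose (yaw deg)"
    o=bot.get_obs();T=R.from_euler('xyz',o['tcp_rot']);t=R.from_euler('xyz',[np.pi,0,np.radians(yaw)])
    d=T.inv().apply(np.array([x,y,z])-o['tool_pos'])/100;w=(T.inv()*t).as_rotvec()/np.pi
    print('t',o['time'],'shift',d.round(3),'turn',w.round(3))
def hp(a,r=75):
    a=np.radians(a);return AX+r*np.array([np.cos(a),np.sin(a)])
E
python3 - <<'E'
from h import *
print(hp(206));go(*hp(206),210,26)
E
python3 -m handwheel '0.4 -0.4 0 0 0 0 -0.35; 0.8 -0.8 0 0 0 0 -0.35; 1 -0.9 0 0 0 0 -0.35; 1 -0.9 0 0 0 0 -0.35'
```

```text
[514.09044653  42.12216399]
t 1.5 shift [ 5.01  -4.024  0.167] turn [ 0.     0.    -0.042]
time: 1.83
tool_pos: [234.2, -376.6, 226.8]
tcp_rot: [-3.139, -0.001, 0.324]
contact_force: [-0.1, 0.0, -0.4]
grip_width: 70.0
finger_force: 0.0
```

```bash
for i in 1; do python3 -m handwheel '0.4 -0.4 0 0 0 0 -0.35; 0.8 -0.7 0 0 0 0 -0.35; 1 -0.8 0 0 0 0 -0.35'; done
python3 -m handwheel '0.4 -0.4 0 0 0 0 -0.35; 0.8 -0.7 0 0 0 0 -0.35; 1 -0.8 0 0 0 0 -0.35'
python3 -m handwheel '0.4 -0.4 0 0 0 0 -0.35; 0.8 -0.7 0 0 0 0 -0.35; 1 -0.8 0 0 0 0 -0.35; 1 -0.8 0 0 0 0 -0.35'
python3 -c "
from h import *
go(*hp(206),150,26)"
```

```text
time: 2.08
tool_pos: [299.9, -275.0, 226.9]
tcp_rot: [3.141, 0.0, 0.32]
contact_force: [1.6, -0.5, -0.4]
grip_width: 49.6
finger_force: 0.0
time: 2.33
tool_pos: [367.5, -169.8, 227.1]
tcp_rot: [3.141, -0.0, 0.321]
contact_force: [1.2, -0.7, -0.3]
grip_width: 31.9
finger_force: 0.0
time: 2.67
tool_pos: [439.9, -59.4, 227.0]
tcp_rot: [-3.141, -0.003, 0.327]
contact_force: [-0.7, -0.4, -0.1]
grip_width: 29.9
finger_force: 0.0
t 2.6667 shift [ 1.027 -0.722  0.773] turn [-0.    -0.001 -0.04 ]
```

```bash
python3 -m handwheel '0.4 -0.3 0.3 0 0 -0.02 -0.3; 0.8 -0.6 0.5 0 0 -0.04 -0.3; 1 -0.72 0.77 0 0 -0.04 -0.3; 1 -0.72 0.77 0 0 -0.04 -0.3; 1 -0.72 0.77 0 0 -0.04 -0.3'
python3 - <<'E'
from h import *
go(*hp(206),98,26)
p=cap('top');s=cap('side')
r=lambda x:cv2.resize(x,None,fx=5,fy=5,interpolation=cv2.INTER_CUBIC)
cv2.imwrite('pics/c1.png',np.hstack([r(p['frame'][165:235,265:345]),r(s['frame'][150:220,280:360])])[:,:,::-1])
E
```

```text
time: 3.08
tool_pos: [508.8, 38.0, 146.6]
tcp_rot: [-3.139, 0.004, 0.451]
contact_force: [-0.4, -0.1, -0.2]
grip_width: 32.1
finger_force: 0.0
t 3.0833 shift [ 0.067 -0.013  0.485] turn [-0.001  0.001 -0.001]
```

View pics/c1.png

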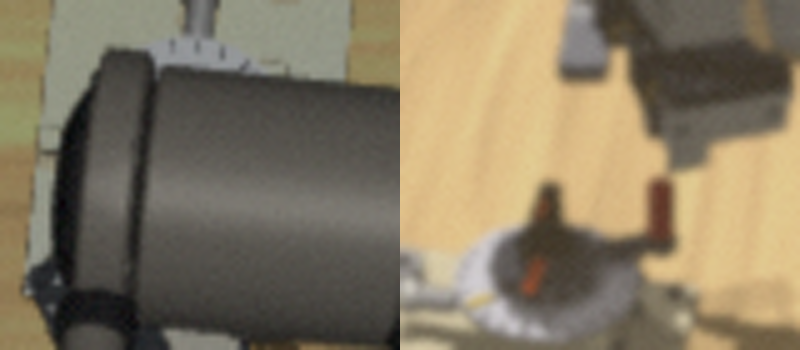

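Side view: the finger tips are just above and around the red handle (332,190), lined up as computed. I'll check the projection and go down.

```bash
python3 - <<'E'
from h import *
s=cap('side');print(proj(s,[*hp(206),108]))
E
python3 -m handwheel '0.07 -0.01 0 0 0 0 -0.3; 0.07 -0.01 0.1 0 0 0 -0.3; 0.07 -0.01 0.2 0 0 0 -0.3; 0.07 -0.01 0.3 0 0 0 -0.3; 0.07 -0.01 0.4 0 0 0 -0.3; 0.07 -0.01 0.48 0 0 0 -0.3; 0.07 -0.01 0.48 0 0 0 -0.3'
```

```text
[331.69018806 191.85385824]
time: 3.82
tool_pos: [513.3, 39.8, 99.5]
tcp_rot: [-3.14, 0.003, 0.447]
contact_force: [-0.0, 0.4, -1.0]
grip_width: 32.3
finger_force: 0.0
```

```bash
python3 -m handwheel '0.001 0.03 0 0 0 -0.013 -0.3; 0.002 0.056 0 0 0 -0.024 -0.3; 0.004 0.08 0 0 0 -0.034 -0.3; 0.006 0.095 0 0 0 -0.04 -0.3'
python3 -m handwheel '0.004 0.03 0 0 0 -0.013 -0.3; 0.006 0.05 0 0 0 -0.02 -0.3'
python3 -m handwheel '0.004 0.03 0 0 0 -0.013 -0.3; 0.009 0.05 0 0 0 -0.02 -0.3'
```

```text
time: 4.15
tool_pos: [519.1, 32.0, 101.6]
tcp_rot: [-3.14, 0.0, 0.574]
contact_force: [-0.9, 3.7, -0.6]
grip_width: 32.1
finger_force: 2.0
time: 4.32
tool_pos: [521.8, 28.2, 101.5]
tcp_rot: [-3.14, 0.001, 0.638]
contact_force: [-2.8, 3.4, 1.2]
grip_width: 32.5
finger_force: 2.5
time: 4.48
tool_pos: [524.9, 24.4, 101.5]
tcp_rot: [-3.139, 0.002, 0.701]
contact_force: [-7.3, 2.9, 2.6]
grip_width: 32.3
finger_force: 2.8
```

```bash
python3 -m handwheel '0.002 0.03 0 0 0 -0.013 -0.3; 0.004 0.06 0 0 0 -0.025 -0.3; 0.006 0.09 0 0 0 -0.038 -0.3'
python3 -m handwheel '0.002 0.03 0 0 0 -0.013 -0.3; 0.004 0.06 0 0 0 -0.025 -0.3; 0.004 0.06 0 0 0 -0.025 -0.3'
python3 - <<'E'
from h import *
o=bot.get_obs();d=o['tool_pos'][:2]-AX;print(np.hypot(*d),np.degrees(np.arctan2(d[1],d[0]))%360,np.degrees(o['tcp_rot'][2]))
s=cap('side');x,y=blob(s,'red',(300,170,350,220));print(len(x));
for a in (206,220,225,230,235):print(a,proj(s,[*hp(a),108]))
for r in viewer.cut_out('lever_post',s)[:2]: yy,xx=np.nonzero(r['pixels']);print(r['score'],xx.min(),xx.max(),yy.min(),yy.max())
cv2.imwrite('pics/c2.png',cv2.resize(s['frame'][150:230,270:370],None,fx=6,fy=6,interpolation=cv2.INTER_CUBIC)[:,:,::-1])
E
```

```text
time: 4.73
tool_pos: [531.1, 17.9, 101.5]
tcp_rot: [-3.139, 0.002, 0.82]
contact_force: [-4.3, 2.7, 2.3]
grip_width: 32.6
finger_force: 2.7
time: 4.98
tool_pos: [536.1, 13.6, 101.4]
tcp_rot: [-3.14, 0.002, 0.898]
contact_force: [-3.6, 1.4, 1.2]
grip_width: 32.2
finger_force: 1.7
76.34834883740963 233.53734189033443 51.4725936383396
0
206 [331.69018806 191.85385824]
220 [329.12844366 188.67449777]
225 [327.92836979 187.65325593]
230 [326.59344711 186.70287061]
235 [325.13419054 185.82920956]
0.64 290 327 197 218
0.53 298 330 181 212
```

View pics/c2.png

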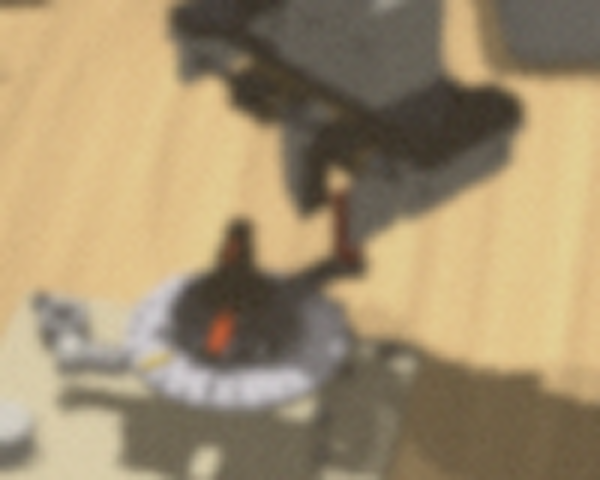

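Side view: the handle stands at (327,187.5), about 228° (slackened about 0.38 rad), straddled by the fingers. A little further, then lift.

```bash
python3 -m handwheel '0.002 0.03 0 0 0 -0.013 -0.3; 0.004 0.06 0 0 0 -0.025 -0.3; 0.004 0.06 0 0 0 -0.025 -0.3; 0.004 0.04 0 0 0 -0.025 -0.3; 0.004 0.0 0 0 0 -0.025 -0.3'
python3 -m handwheel '0 0 -0.3 0 0 0 -0.3; 0 0 -0.6 0 0 0 0; 0 0 -0.6 0 0 0 0'
python3 - <<'E'
from h import *
go(*AX,160,88)
E
```

```text
time: 5.5
tool_pos: [538.3, 13.8, 101.9]
tcp_rot: [3.139, -0.001, 0.974]
contact_force: [0.3, -0.6, 0.2]
grip_width: 32.1
finger_force: 0.0
time: 5.75
tool_pos: [540.8, 14.0, 167.3]
tcp_rot: [3.131, -0.005, 0.975]
contact_force: [2.3, 0.5, -0.8]
grip_width: 41.4
finger_force: 0.0
t 5.75 shift [ 0.733 -0.006  0.077] turn [ 0.004 -0.001 -0.179]
```

```bash
python3 -m handwheel '0.2 0 0 0 0 -0.04 0; 0.4 0 0 0 0 -0.08 0; 0.6 0 0 0 0 -0.12 0; 0.73 -0.005 0 0 0 -0.16 0; 0.73 -0.005 0.08 0 0 -0.18 0; 0.73 -0.005 0.08 0 0 -0.18 0; 0.73 -0.005 0.08 0 0 -0.18 0'
python3 - <<'E'
from h import *
go(*AX,108,88)
s=cap('side')
cv2.imwrite('pics/c3.png',cv2.resize(s['frame'][140:230,260:360],None,fx=6,fy=6,interpolation=cv2.INTER_CUBIC)[:,:,::-1])
E
```

```text
time: 6.33
tool_pos: [577.7, 75.0, 153.3]
tcp_rot: [-3.141, 0.0, 1.539]
contact_force: [0.1, 0.0, 0.1]
grip_width: 45.9
finger_force: 0.0
t 6.3333 shift [0.001 0.038 0.453] turn [-0.     0.     0.001]
```

View pics/c3.png

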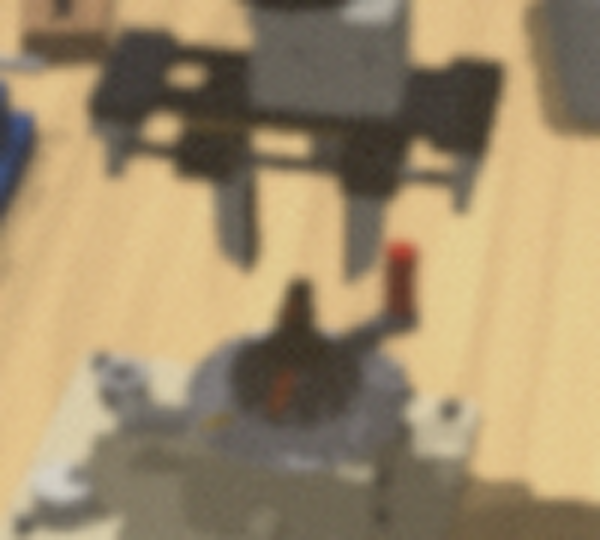

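Side view: the fingers straddle the knob bar (300,300 in the crop) and the handle is clear to the right. Going down and gripping.

```bash
python3 -m handwheel '0 0.038 0.15 0 0 0 0; 0 0.038 0.3 0 0 0 0; 0 0.038 0.42 0 0 0 0; 0 0.038 0.45 0 0 0 -0.5; 0 0.038 0.45 0 0 0 -1; 0 0.038 0.45 0 0 0 -1;0 0.038 0.45 0 0 0 -1;0 0.038 0.45 0 0 0 -1'
python3 -m handwheel '0 0 0 0 0 0 -1;0 0 0 0 0 0 -1'
```

```text
time: 7.05
tool_pos: [582.3, 74.7, 109.7]
tcp_rot: [3.14, 0.0, 1.54]
contact_force: [-0.1, 0.8, -0.5]
grip_width: 17.4
finger_force: 0.0
time: 7.22
tool_pos: [582.2, 74.7, 109.6]
tcp_rot: [3.14, 0.0, 1.54]
contact_force: [-0.7, 0.1, 3.4]
grip_width: 13.4
finger_force: 30.0
```

```bash
python3 -m handwheel '0 0 0.004 0 0 0.03 -1; 0 0 0.008 0 0 0.06 -1; 0 0 0.012 0 0 0.09 -1; 0 0 0.012 0 0 0.09 -1'
python3 -c "
from h import *
print(bot.get_obs()['moment'])"
python3 -m handwheel '0 0 0.004 0 0 0.03 -1; 0 0 0.008 0 0 0.06 -1; 0 0 0.012 0 0 0.09 -1; 0 0 0.016 0 0 0.12 -1; 0 0 0.02 0 0 0.15 -1; 0 0 0.023 0 0 0.18 -1; 0 0 0.023 0 0 0.18 -1;0 0 0.023 0 0 0.18 -1'
python3 - <<'E'
from h import *
o=bot.get_obs();print(o['moment'],np.degrees(o['tcp_rot'][2]))
s=cap('side')
for a in (34,39,44): print(a,proj(s,[*hp(a,46),95]),proj(s,[*hp(a,46),73]))
cv2.imwrite('pics/c4.png',cv2.resize(s['frame'][165:225,270:350],None,fx=8,fy=8,interpolation=cv2.INTER_CUBIC)[:,:,::-1])
E
```

```text
time: 7.55
tool_pos: [582.6, 74.6, 108.4]
tcp_rot: [3.139, -0.001, 1.255]
contact_force: [1.4, -0.5, 5.1]
grip_width: 13.6
finger_force: 30.0
[-0.09937812 -0.19330479 -0.10791561]
time: 8.22
tool_pos: [583.1, 74.3, 106.2]
tcp_rot: [3.139, -0.002, 0.697]
contact_force: [4.8, -2.6, 5.7]
grip_width: 13.6
finger_force: 30.0
[-0.54979542 -0.63989763 -0.06674615] 39.92892630985459
34 [294.85502583 203.71981302] [295.12814474 209.29971987]
39 [295.42140328 204.4481141 ] [295.68889581 210.03296521]
44 [296.09255735 205.14279977] [296.35320586 210.73234462]
```

View pics/c4.png

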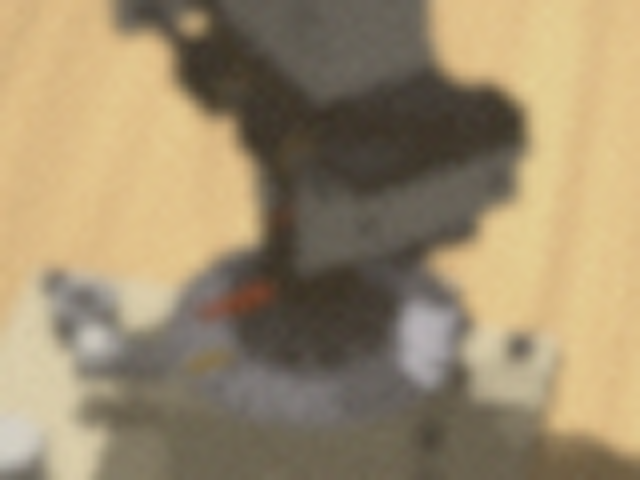

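Side view: the orange pointer tip (295,204.4) stands over the mark (296,210), which fits the expected 5.6 px of parallax. Releasing, lifting and swinging aside to check from the top.

```bash
python3 -m handwheel '0 0 0 0 0 0 -0.3; 0 0 0 0 0 0 0; 0 0 0 0 0 0 0; 0 0 -0.3 0 0 0 0; 0 0 -0.6 0 0 0 0; 0 0 -0.7 0 0 0 0'
python3 -m handwheel '-0.3 0.3 0 0 0 0 0; -0.6 0.6 0 0 0 0 0; -1 0.9 0 0 0 0 -0.3;-1 0.9 0 0 0 0 -0.3'
python3 -m handwheel '-0.3 0.3 0 0 0 0 -0.3; -0.6 0.6 0 0 0 0 -0.3; -0.8 0.9 0 0 0 0 -0.3; -0.8 0.9 0 0 0 0 -0.3'
python3 - <<'E'
from h import *
np.set_printoptions(precision=1,suppress=True)
p=cap('top')
print(bot.get_obs()['time'])
for k,z in(('red',127),('yel',73),('ora',95)):
    x,y=blob(p,k,(275,170,330,230));
    if len(x):
        c=atz(p,(x.mean(),y.mean()),z)[:2]-AX;print(k,len(x),x.min(),x.max(),y.min(),y.max(),c,np.degrees(np.arctan2(c[1],c[0]))%360)
for a in(34,39,44): print(a,proj(p,[*hp(a,46),95]),proj(p,[*hp(a,46),73]))
cv2.imwrite('pics/c5.png',cv2.resize(p['frame'][165:235,270:340],None,fx=8,fy=8,interpolation=cv2.INTER_CUBIC)[:,:,::-1])
E
```

```text
time: 8.77
tool_pos: [582.8, 75.1, 178.6]
tcp_rot: [3.139, -0.003, 0.694]
contact_force: [2.1, 0.9, 0.7]
grip_width: 45.0
finger_force: 0.0
time: 9.1
tool_pos: [560.5, -62.9, 174.4]
tcp_rot: [-3.141, 0.003, 0.691]
contact_force: [0.7, -0.4, 0.1]
grip_width: 36.9
finger_force: 0.0
time: 9.43
tool_pos: [557.7, -184.5, 174.5]
tcp_rot: [3.14, 0.001, 0.688]
contact_force: [-0.7, 0.2, 0.3]
grip_width: 31.9
finger_force: 0.0
9.4833
red 33 322 327 207 213 [-47.5 -58.4] 230.88798778750783
ora 24 291 301 179 190 [18.4 12.7] 34.54760213893433
34 [292.  177.4] [292.4 178.8]
39 [290.8 178.2] [291.1 179.7]
44 [289.6 179.2] [289.9 180.6]
```

View pics/c5.png

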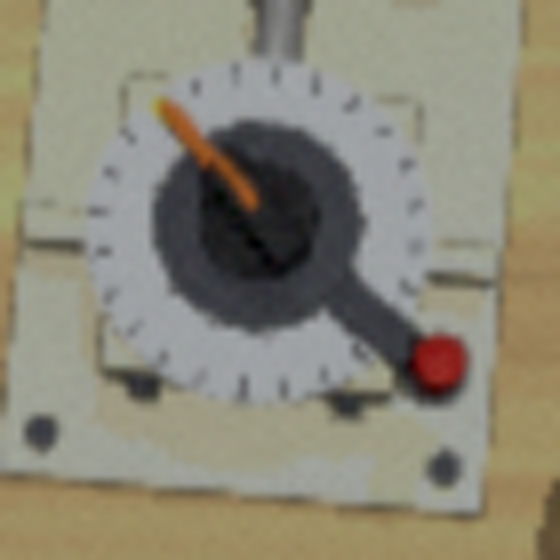

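Top view: the pointer covers the mark at (290.5,178.5), and the handle is at (325,210), about 231°. Back to the handle now.

```bash
python3 - <<'E'
from h import *
go(*hp(230.5),155,50.5)
E
python3 -m handwheel '0.3 -0.3 0 0 0 0 -0.3; 0.6 -0.6 0 0 0 0 -0.3; 0.9 -0.9 0 0 0 0 -0.3; 0.9 -0.9 0 0 0 0 -0.3'
python3 - <<'E'
from h import *
go(*hp(230.5),155,50.5)
E
```

```text
t 9.4833 shift [ 1.078 -1.683  0.194] turn [-0.     0.    -0.061]
time: 9.82
tool_pos: [569.2, -43.8, 174.7]
tcp_rot: [-3.138, -0.001, 0.699]
contact_force: [-0.8, 0.2, 0.7]
grip_width: 32.2
finger_force: 0.0
t 9.8167 shift [ 0.121 -0.694  0.2  ] turn [-0.001 -0.    -0.058]
```

```bash
python3 -m handwheel '0.06 -0.3 0.1 0 0 -0.02 -0.3; 0.12 -0.6 0.2 0 0 -0.04 -0.3; 0.12 -0.69 0.2 0 0 -0.058 -0.3; 0.12 -0.69 0.2 0 0 -0.06 -0.3; 0.12 -0.69 0.2 0 0 -0.06 -0.3'
python3 - <<'E'
from h import *
go(*hp(230.5),99,50.5)
E
```

```text
time: 10.23
tool_pos: [535.0, 9.8, 155.3]
tcp_rot: [3.142, 0.0, 0.882]
contact_force: [-0.5, 0.6, -0.5]
grip_width: 31.8
finger_force: 0.0
t 10.2333 shift [ 0.049 -0.056  0.563] turn [0. 0. 0.]
```

```bash
python3 -m handwheel '0.05 -0.05 0 0 0 0 -0.3; 0.05 -0.05 0.15 0 0 0 -0.3; 0.05 -0.05 0.3 0 0 0 -0.3; 0.05 -0.05 0.45 0 0 0 -0.3; 0.05 -0.05 0.56 0 0 0 -0.3; 0.05 -0.05 0.56 0 0 0 -0.3'
cat >> h.py <<'E'
def st():
    o=bot.get_obs();d=o['tool_pos'][:2]-AX;a=np.arctan2(d[1],d[0]);F=o['contact_force'];u=d/np.hypot(*d)
    print('t %.2f r %.1f ang %.1f yaw %.1f z %.1f Ftan(ccw) %.1f Frad(out) %.1f pad %.1f Mz %.2f'%(o['time'],np.hypot(*d),np.degrees(a)%360,np.degrees(o['tcp_rot'][2]),o['tool_pos'][2],-u[1]*F[0]+u[0]*F[1],u@F[:2],o['finger_force'],o['moment'][2]))
E
python3 -c "from h import *;st()"
```

```text
time: 10.73
tool_pos: [533.6, 15.5, 97.2]
tcp_rot: [-3.139, 0.002, 0.879]
contact_force: [-0.5, -0.5, -0.7]
grip_width: 32.1
finger_force: 0.0
t 10.73 r 76.4 ang 231.2 yaw 50.3 z 97.2 Ftan(ccw) -0.1 Frad(out) 0.7 pad 0.0 Mz 0.05
```

```bash
python3 -m handwheel '0.01 -0.038 0 0 0 0.016 -0.3; 0.014 -0.075 0 0 0 0.032 -0.3; 0.018 -0.112 0 0 0 0.048 -0.3; 0.025 -0.149 0 0 0 0.064 -0.3; 0.033 -0.186 0 0 0 0.08 -0.3; 0.043 -0.222 0 0 0 0.095 -0.3; 0.056 -0.257 0 0 0 0.111 -0.3; 0.069 -0.292 0 0 0 0.127 -0.3'
python3 -c "from h import *;st()"
python3 -m handwheel '0.001 -0.02 0 0 0 0.008 -0.3;0.002 -0.038 0 0 0 0.016 -0.3;0.004 -0.06 0 0 0 0.025 -0.3;0.004 -0.075 0 0 0 0.032 -0.3'
python3 -c "from h import *;st()"
```

```text
time: 11.4
tool_pos: [517.6, 38.4, 100.0]
tcp_rot: [3.139, -0.001, 0.478]
contact_force: [2.3, -4.8, -3.2]
grip_width: 32.3
finger_force: 2.5
t 11.40 r 73.6 ang 209.8 yaw 27.4 z 100.0 Ftan(ccw) 5.3 Frad(out) 0.3 pad 2.5 Mz -0.04
time: 11.73
tool_pos: [514.3, 45.3, 100.0]
tcp_rot: [3.139, -0.001, 0.378]
contact_force: [1.7, -4.7, -2.4]
grip_width: 32.2
finger_force: 2.4
t 11.73 r 73.4 ang 203.8 yaw 21.7 z 100.0 Ftan(ccw) 5.0 Frad(out) 0.3 pad 2.4 Mz 0.02
```

```bash
for k in 1; do python3 -m handwheel '-0.005 -0.03 0 0 0 0.013 -0.3;-0.008 -0.05 0 0 0 0.021 -0.3;-0.008 -0.05 0 0 0 0.021 -0.3' >/dev/null; python3 -c "from h import *;st()"; done
python3 -m handwheel '0.001 -0.02 0 0 0 0.008 -0.3;0.001 -0.03 0 0 0 0.013 -0.3;0.001 -0.03 0 0 0 0.013 -0.3' >/dev/null; python3 -c "from h import *;st()"
python3 -m handwheel '0.001 -0.02 0 0 0 0.008 -0.3;0.001 -0.03 0 0 0 0.013 -0.3;0.001 -0.03 0 0 0 0.013 -0.3' >/dev/null; python3 -c "from h import *;st()"
```

```text
t 11.98 r 73.6 ang 199.5 yaw 18.0 z 100.1 Ftan(ccw) 4.4 Frad(out) -1.8 pad 1.7 Mz 0.07
t 12.23 r 73.7 ang 197.0 yaw 15.7 z 100.0 Ftan(ccw) 3.5 Frad(out) -1.8 pad 2.0 Mz 0.07
t 12.48 r 74.3 ang 194.4 yaw 13.4 z 99.7 Ftan(ccw) 3.8 Frad(out) -1.3 pad 2.0 Mz 0.00
```

```bash

python3 -m handwheel '0.001 -0.02 0 0 0 0.008 -0.3;0.001 -0.03 0 0 0 0.013 -0.3;0.001 -0.03 0 0 0 0.013 -0.3' >/dev/null; python3 -c "from h import *;st()"
python3 -m handwheel '0.001 -0.02 0 0 0 0.008 -0.3;0.001 -0.03 0 0 0 0.013 -0.3;0.001 -0.03 0 0 0 0.013 -0.3' >/dev/null; python3 -c "from h import *;st()"
```

```text
t 12.73 r 74.6 ang 191.9 yaw 11.1 z 99.4 Ftan(ccw) 4.2 Frad(out) -1.3 pad 1.9 Mz 0.09
t 12.98 r 74.7 ang 189.5 yaw 8.7 z 99.2 Ftan(ccw) 3.5 Frad(out) -1.6 pad 1.8 Mz 0.01
```

```bash

python3 -m handwheel '0.001 -0.02 0 0 0 0.008 -0.3;0.001 -0.03 0 0 0 0.013 -0.3;0.001 -0.03 0 0 0 0.013 -0.3' >/dev/null; python3 -c "from h import *;st()"
python3 -m handwheel '0.001 -0.02 0 0 0 0.008 -0.3;0.001 -0.03 0 0 0 0.013 -0.3;0.001 -0.03 0 0 0 0.013 -0.3' >/dev/null; python3 -c "from h import *;st()"
```

```text
t 13.23 r 74.7 ang 187.2 yaw 6.4 z 99.2 Ftan(ccw) 3.7 Frad(out) -1.3 pad 1.7 Mz 0.06
t 13.48 r 74.6 ang 184.9 yaw 4.0 z 99.1 Ftan(ccw) 3.4 Frad(out) -1.3 pad 1.7 Mz 0.01
```

```bash

python3 -m handwheel '0.001 -0.02 0 0 0 0.008 -0.3;0.001 -0.03 0 0 0 0.013 -0.3;0.001 -0.03 0 0 0 0.013 -0.3' >/dev/null; python3 -c "from h import *;st()"
python3 -m handwheel '0.001 -0.02 0 0 0 0.008 -0.3;0.001 -0.03 0 0 0 0.013 -0.3;0.001 -0.03 0 0 0 0.013 -0.3' >/dev/null; python3 -c "from h import *;st()"
```

```text
t 13.73 r 74.5 ang 182.6 yaw 1.7 z 99.1 Ftan(ccw) 2.8 Frad(out) -1.8 pad 1.6 Mz 0.01
t 13.98 r 74.4 ang 180.3 yaw -0.6 z 99.1 Ftan(ccw) 3.6 Frad(out) -0.7 pad 1.8 Mz 0.01
```

```bash

python3 -m handwheel '0.001 -0.02 0 0 0 0.008 -0.3;0.001 -0.03 0 0 0 0.013 -0.3;0.001 -0.03 0 0 0 0.013 -0.3' >/dev/null; python3 -c "from h import *;st()"
```

```text
t 14.23 r 74.3 ang 178.0 yaw -3.0 z 99.1 Ftan(ccw) 4.4 Frad(out) -1.5 pad 2.1 Mz 0.01
```

```bash

python3 -m handwheel '0.001 -0.02 0 0 0 0.008 -0.3;0.001 -0.03 0 0 0 0.013 -0.3;0.001 -0.03 0 0 0 0.013 -0.3' >/dev/null; python3 -c "from h import *;st()"
```

```text
t 14.48 r 74.2 ang 175.8 yaw -5.3 z 99.1 Ftan(ccw) 5.1 Frad(out) -2.1 pad 2.3 Mz 0.04
```

```bash

python3 -m handwheel '0.001 -0.02 0 0 0 0.008 -0.3;0.001 -0.03 0 0 0 0.013 -0.3;0.001 -0.03 0 0 0 0.013 -0.3' >/dev/null; python3 -c "from h import *;st()"
```

```text
t 14.73 r 74.1 ang 173.6 yaw -7.6 z 99.1 Ftan(ccw) 5.7 Frad(out) -2.1 pad 2.6 Mz 0.05
```

```bash

python3 -m handwheel '0.001 -0.02 0 0 0 0.008 -0.3;0.001 -0.03 0 0 0 0.013 -0.3;0.001 -0.03 0 0 0 0.013 -0.3' >/dev/null; python3 -c "from h import *;st()"
```

```text
t 14.98 r 74.0 ang 171.4 yaw -10.0 z 99.1 Ftan(ccw) 5.9 Frad(out) -2.0 pad 3.0 Mz 0.01
```

```bash

python3 -m handwheel '0.001 -0.02 0 0 0 0.008 -0.3;0.001 -0.03 0 0 0 0.013 -0.3;0.001 -0.03 0 0 0 0.013 -0.3' >/dev/null; python3 -c "from h import *;st()"
```

```text
t 15.23 r 73.9 ang 169.2 yaw -12.3 z 99.1 Ftan(ccw) 7.0 Frad(out) -2.6 pad 3.3 Mz 0.04
```

```bash

python3 -m handwheel '0.001 -0.02 0 0 0 0.008 -0.3;0.001 -0.03 0 0 0 0.013 -0.3;0.001 -0.03 0 0 0 0.013 -0.3' >/dev/null; python3 -c "from h import *;st()"
```

```text
t 15.48 r 73.7 ang 167.0 yaw -14.7 z 99.1 Ftan(ccw) 8.5 Frad(out) -2.1 pad 3.7 Mz 0.08
```

```bash

python3 -m handwheel '0.001 -0.02 0 0 0 0.008 -0.3;0.001 -0.03 0 0 0 0.013 -0.3;0.001 -0.03 0 0 0 0.013 -0.3' >/dev/null; python3 -c "from h import *;st()"
```

```text
t 15.73 r 73.6 ang 164.9 yaw -17.0 z 99.0 Ftan(ccw) 7.1 Frad(out) -2.4 pad 4.0 Mz 0.06
```

```bash

python3 -m handwheel '-0.003 -0.02 0 0 0 0.008 -0.3;-0.003 -0.032 0 0 0 0.012 -0.3;-0.003 -0.032 0 0 0 0.012 -0.3' >/dev/null; python3 -c "from h import *;st()"
```

```text
t 15.98 r 73.7 ang 162.5 yaw -19.1 z 99.0 Ftan(ccw) 8.0 Frad(out) -4.1 pad 4.3 Mz 0.07
```

```bash

python3 -m handwheel '-0.003 -0.02 0 0 0 0.008 -0.3;-0.003 -0.032 0 0 0 0.012 -0.3;-0.003 -0.032 0 0 0 0.012 -0.3' >/dev/null; python3 -c "from h import *;st()"
```

```text
t 16.23 r 73.6 ang 160.1 yaw -21.3 z 99.1 Ftan(ccw) 10.1 Frad(out) -6.1 pad 4.6 Mz 0.12
```

```bash

python3 -m handwheel '-0.003 -0.02 0 0 0 0.008 -0.3;-0.003 -0.032 0 0 0 0.012 -0.3;-0.003 -0.032 0 0 0 0.012 -0.3' >/dev/null; python3 -c "from h import *;st()"
```

```text
t 16.48 r 73.7 ang 157.8 yaw -23.5 z 99.1 Ftan(ccw) 9.6 Frad(out) -7.8 pad 4.9 Mz 0.08
```

```bash

python3 -m handwheel '0.01 0 0 0 0 0 -0.3;0.02 0 0 0 0 0 -0.3;0.02 0 0 0 0 0 -0.3'; python3 - <<'E'
from h import *
st()
s=cap('side');st()
for a in (160,165,170,175,180):print(a,proj(s,[*hp(a),108]))
cv2.imwrite('pics/c6.png',cv2.resize(s['frame'][150:230,270:370],None,fx=6,fy=6,interpolation=cv2.INTER_CUBIC)[:,:,::-1])
E
```

```text
time: 16.73
tool_pos: [513.3, 102.8, 98.9]
tcp_rot: [3.139, 0.003, -0.409]
contact_force: [-3.5, -8.4, 5.7]
grip_width: 31.8
finger_force: 4.4
t 16.73 r 73.6 ang 157.8 yaw -23.4 z 98.9 Ftan(ccw) 9.1 Frad(out) 0.1 pad 4.4 Mz 0.00
t 16.78 r 73.7 ang 157.8 yaw -23.4 z 98.9 Ftan(ccw) 9.5 Frad(out) -0.4 pad 4.4 Mz -0.02
160 [330.35724385 203.59162642]
165 [331.26318813 202.36520784]
170 [331.98618054 201.10194758]
175 [332.52267219 199.81236945]
180 [332.87075501 198.50696374]
```

View pics/c6.png

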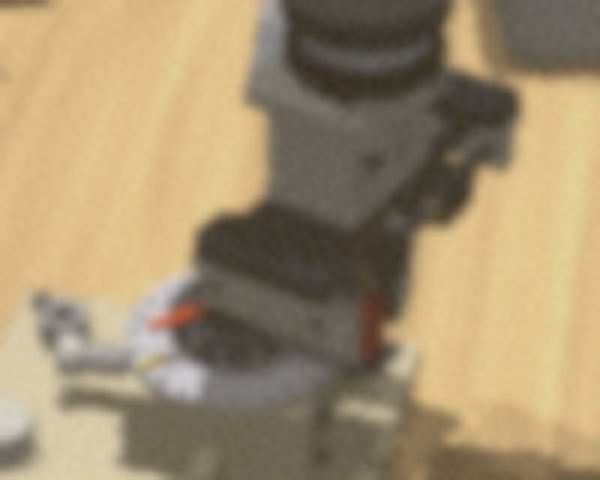

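Side view: the red handle is pushed to (331,204), about 163–165°, against the near finger; the pointer is still over the mark. The force is 9.3 N with the radial load relieved; continuing gently to about 11 N.

```bash

python3 -m handwheel '0.002 -0.02 0 0 0 0.008 -0.3;0.002 -0.032 0 0 0 0.013 -0.3;0.002 -0.032 0 0 0 0.013 -0.3' >/dev/null; python3 -c "from h import *;st()"
```

```text
t 17.03 r 73.5 ang 155.8 yaw -25.8 z 98.9 Ftan(ccw) 11.3 Frad(out) -1.6 pad 5.9 Mz 0.07
```

```bash

python3 -m handwheel '0.002 -0.02 0 0 0 0.008 -0.3;0.002 -0.03 0 0 0 0.013 -0.3;0.002 -0.03 0 0 0 0.013 -0.3' >/dev/null; python3 -c "from h import *;st();bot.get_obs()"
```

```text
t 17.28 r 73.4 ang 153.7 yaw -28.1 z 98.8 Ftan(ccw) 12.7 Frad(out) -1.6 pad 6.4 Mz 0.01
```

Firm at about 12 N. Back off, lift clear and check.

```bash

python3 -m handwheel '0 0.03 0 0 0 0 -0.3;0 0.06 0 0 0 0 -0.3; 0 0.08 0 0 0 0 -0.3; 0 0.08 0 0 0 0 -0.3'; python3 -c "from h import *;st()"
```

```text
time: 17.62
tool_pos: [513.2, 101.9, 98.8]
tcp_rot: [3.141, 0.001, -0.492]
contact_force: [-0.7, -5.1, -0.3]
grip_width: 32.2
finger_force: 2.6
t 17.62 r 73.4 ang 158.5 yaw -28.2 z 98.8 Ftan(ccw) 5.0 Frad(out) -1.2 pad 2.6 Mz 0.05
```

```bash

python3 -m handwheel '0 0.02 0 0 0 0 -0.3;0 0.04 0 0 0 0 -0.3; 0 0.04 0 0 0 0 -0.3'; python3 -c "from h import *;st()"
```

```text
time: 17.87
tool_pos: [511.8, 98.7, 99.0]
tcp_rot: [3.141, 0.001, -0.492]
contact_force: [-1.4, -3.0, -1.2]
grip_width: 32.3
finger_force: 1.5
t 17.87 r 73.6 ang 161.2 yaw -28.2 z 99.0 Ftan(ccw) 3.3 Frad(out) 0.4 pad 1.5 Mz -0.01
```

```bash

python3 -m handwheel '0 0.02 0 0 0 0 -0.3;0 0.04 0 0 0 0 -0.3; 0 0.04 0 0 0 0 -0.3'; python3 -c "from h import *;st()"
python3 -m handwheel '0 0.02 0 0 0 0 -0.3; 0 0.04 0 0 0 0 -0.3; 0 0.04 0 0 0 0 -0.3'; python3 -c "from h import *;st()"
```

```text
time: 18.12
tool_pos: [510.1, 95.1, 99.2]
tcp_rot: [-3.141, 0.0, -0.492]
contact_force: [-0.1, -2.5, -0.1]
grip_width: 32.2
finger_force: 0.9
t 18.12 r 74.2 ang 164.3 yaw -28.2 z 99.2 Ftan(ccw) 2.4 Frad(out) -0.5 pad 0.9 Mz 0.01
time: 18.37
tool_pos: [508.2, 91.5, 99.2]
tcp_rot: [-3.142, 0.0, -0.492]
contact_force: [-0.1, 0.6, 0.1]
grip_width: 32.3
finger_force: 0.0
t 18.37 r 75.1 ang 167.3 yaw -28.2 z 99.2 Ftan(ccw) -0.5 Frad(out) 0.3 pad 0.0 Mz 0.02
```

```bash

python3 -m handwheel '0 0 -0.2 0 0 0 -0.3;0 0 -0.4 0 0 0 -0.3; 0 0 -0.7 0 0 0 -0.3; 0 0 -0.7 0 0 0 -0.3'
python3 -m handwheel '-0.3 0.4 0 0 0 0 -0.3;-0.5 0.7 0 0 0 0 -0.3;-0.5 1 0 0 0 0 -0.3'
python3 -m handwheel '0 0.4 0 0 0 0 -0.3;0 0.7 0 0 0 0 -0.3;0 1 0 0 0 0 -0.3'
python3 -m handwheel '0 0.4 0 0 0 0 -0.3;0 0.7 0 0 0 0 -0.3;0 0.7 0 0 0 0 -0.3'
python3 - <<'E'
from h import *
p=cap('top')
x,y=blob(p,'red',(275,170,335,230));c=atz(p,(x.mean(),y.mean()),127)[:2]-AX;print(len(x),c,np.degrees(np.arctan2(c[1],c[0]))%360)
cv2.imwrite('pics/c7.png',cv2.resize(p['frame'][135:235,262:352],None,fx=5.5,fy=5.5,interpolation=cv2.INTER_CUBIC)[:,:,::-1])
E
```

```text
time: 18.7
tool_pos: [511.2, 91.9, 174.3]
tcp_rot: [-3.137, -0.008, -0.492]
contact_force: [1.4, 0.8, 0.3]
grip_width: 32.0
finger_force: 0.0
time: 18.95
tool_pos: [412.9, 28.1, 168.4]
tcp_rot: [3.141, 0.004, -0.489]
contact_force: [0.1, 0.4, 0.3]
grip_width: 32.0
finger_force: 0.0
time: 19.2
tool_pos: [368.8, -62.0, 169.3]
tcp_rot: [-3.141, -0.001, -0.492]
contact_force: [-0.1, -0.4, -0.2]
grip_width: 31.9
finger_force: 0.0
time: 19.45
tool_pos: [335.1, -126.2, 169.3]
tcp_rot: [3.14, -0.001, -0.497]
contact_force: [1.0, 1.0, 0.1]
grip_width: 32.0
finger_force: 0.0
38 [-74.21179422  11.06755968] 171.51772307231167
```

View pics/c7.png

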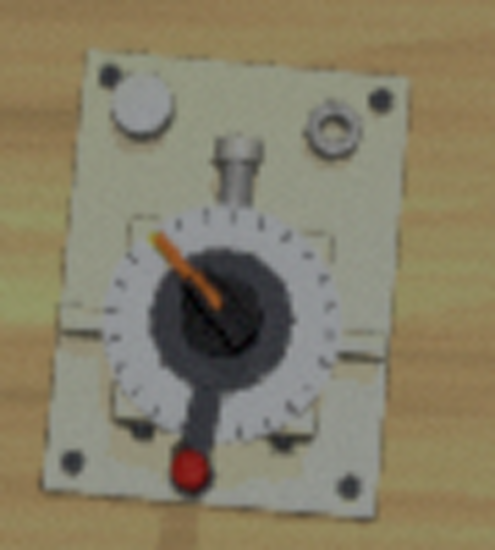

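The top view shows the pointer over the mark, the lever resting about 0.6 rad clockwise of the start, and the bung and bushing undisturbed. Handing in.

```bash
python3 -c "
from plant import bot
print(bot.close_job())"
```

```text
the job is handed in; nothing more can be done
None
```

The job is done and handed in: I slackened the lock ring, set the pointer over the yellow mark and pulled the ring up again to about 12.7 N at the handle (limit 15 N), leaving the bung and bushing where they were; no verdict came back.

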